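# Seat the blue stone and hold the ring under the inspection camera

## Robot

A 7-joint arm with a two-finger parallel gripper is mounted at the origin on the work surface. World frame = base frame: x ahead of the robot, y to its left, z up, the work surface at z = 0. Lengths are in m, angles in rad, forces in N, time in s.
With the tool pointing down it reaches from about 0.425 to 0.925 m from the base axis. Payload 6.8 kg.
Tool frame: the origin (TCP) lies at the very end of the fingers, on their centre line; the grasp point (between the pads) lies 19 mm behind it; z points along the fingers, y is the line along which they close (so a half turn about z gives the same grasp; the last joint's range is limited). The gripper opens to 85 mm and grips with 20 to 120 N. Pads are 22 mm wide; open, the fingers measure 114 mm over their backs; the gripper's body (76 mm by 85 mm) begins 54 mm behind the grasp point. The pads swing forward as they close: fully open they stand 13 mm farther back than shut.
Start: joints at [-1.23, 0.477, 0.022, 1.555, -0.011, 1.109, -0.083], TCP at [0.293, 0.608, 0.231] pointing down, gripper open.
Joint ranges: [-2.96, 2.96], [-0.34, 2.1], [-1.41, 1.46], [0.24, 2.44], [-1.37, 4.51], [0.17, 1.92], [-2.96, 2.96]. Speed limits (rad/s): [2.39, 2.39, 3.14, 3.14, 3.14, 3.14, 3.14].

## Interface

Orientations are given as a unit quaternion [w, x, y, z].
In Python, from station import get_obs, read_camera, hand_in gives the robot as it stands.
- The arm moves only by the tool arm_command, never from a script. Its argument "commands" is one flat list of numbers, 7 for each row, row after row: the shift along the tool's x, y, z in m, then the turn, a rotation vector about the tool's x, y, z in degrees, then the opening, from 0 (shut) to 1 (fully open). In form: [tx, ty, tz, rx, ry, rz, fingers, tx, ty, tz, rx, ry, rz, fingers, ...]. A call has 1 to 8 rows; each row is the pose to reach, as a shift and turn from the pose commanded when the call began, along the tool's axes at that moment; what a row does not reach only later rows make up. A row lasts 1/10 s, in which the tool goes at most 50 mm and 8.59 degrees, less where a joint would pass 70% of its speed; a pose out of reach is approached as far as the arm can. A call with a gripper value outside its range is refused whole. The fingers move at their own pace and stop on an object; "force" is the grip in N (left out, the last holds). Time passes only in rows, so rows that repeat a pose let the fingers close. It gives the time, the measured TCP pose, the force, the opening and the grip force at its end, in the units of the state.
- get_obs(): the state, without advancing time (a new reading comes with each control period).
- read_camera(name): name is "scene" or "top" or "wrist"; returns a dict with "img" (480x640x3 uint8, red, green, blue), "camera_matrix" (3x3 intrinsics, pixels), "pose" (4x4, takes a point from camera to world coordinates). Camera axes: x right, y down, z forward; pixel columns grow to the right and rows downward; lengths in m; the calibration is good to about 2 mm. A picture is of the moment at which its call begins. There is no depth.
- hand_in(): hands the job in; it is judged then, once.
The state is a dict: "t": time; "q": joint angles; "joint_vel": joint speeds; "joint_torque": joint torques, N m; "eef_pos": TCP position; "tool_rot": TCP orientation; "contact_force": force on the tool from outside, world axes, zero at the start; "torque": the same for the moment, N m; "gripper_width": opening from 0.0 (shut) to 1.0 (fully open); "grasp_force": force on a finger pad.
Only numpy, scipy, OpenCV 4.12 (cv2) and the standard library are available. Lean on these libraries where they do the work, as an engineer would, in place of code of your own. Each camera call takes 0.05 s, during which the arm holds its last target. There are 200 camera calls.

## Task

Press the blue stone fully home in the setting of its ring while the ring stick still lies in its rest. Then take the stick by its wooden handle, lift it out and hold it in the air under the inspection camera, with the stone 100 mm straight in front of the lens and facing squarely into it. Finish while still holding it there, steady and in the gripper alone; do not knock the camera, and leave the other ring stick and everything else on the bench where they are.

Things in the scene. Friction and masses are not known exactly. Their poses are not given: they have to be found in the camera images.
- stick: Ring stick carrying a silver ring with a BLUE stone: 220 mm long, about 110 g. Origin on its centre line where handle and mandrel meet; x runs along it towards the thin end, z is the way the stone faces (up as it lies). Dark steel tapered mandrel: x 0 to 110 mm, 20 to 15 mm thick. It lies loose in open-topped notches of its rest, centre line level, 55 mm above the bench, and lifts straight up.
- stick_handle: Wooden handle of that stick: a bar 98 mm long (stick's x -110 to -12 mm), 24 x 24 mm in section with rounded edges, flat sides up, down, left and right as it lies. Same origin and axes as the stick. Clear of the rest on all sides from x = -90 mm forward; the rest's plate is 43 mm below its centre line.
- stick_grip (a point): Middle of the handle's free part, on the centre line, 60 mm behind the stick's origin (x = -60 mm) and 110 mm behind the stone. Same axes as the stick.
- stone (a joint): How far the blue stone has gone down into its setting, in m: 0 to 0.001 at the start (standing proud), 0.004 when it is fully home against its seat. It needs a push of about 6 N straight down along the stick's -z, goes down stiffly, stops on the seat and stays where it is left.
- stone_face (a point): Top of the blue domed stone, 19 mm across, in a round silver setting 22 mm across whose rim is 17 mm above the stick's centre line. At x = 50 mm, y = 0 of the stick; 26 mm above its centre line (81 mm above the bench) when fully proud, 22 mm when home. z = the way the stone faces. The ring is jammed on the mandrel and does not move.
- rest_a: Dark wooden rest of the stick with the blue stone, fixed to the bench: a plate 224 x 70 x 12 mm with two notched uprights 12 mm thick, 58 mm high, up to 58 mm wide, centred 98 mm behind (x -) and 92 mm ahead (x +) of its middle; notches leave 2 mm of play each side. Origin: middle of its underside, right below the stick's origin; x along the stick.
- other_stick: Another ring stick of the same make lying in a rest of the same kind; its ring has an AMBER stone, already home. Origin and axes as for the first stick. Leave it in its rest.
- lens (a point): Middle of the lens face of the inspection camera at the right: a white tube 40 mm thick, 150 mm long, black ring light 52 mm across round the lens, on a level bar from an upright post. The tube leans 17 to 34 degrees, its top towards the post, so it looks down and away from the post. z points from the lens back up into the tube, x is level, across the bar. Held by friction only.
- focus (a point): The point in the air 100 mm straight in front of the lens face (on its axis), 130 to 200 mm above the bench, where the top of the stone has to be held. Same axes as the lens: z points straight at the lens; x is level. The camera's post is 25 mm thick, 436 mm high, about 230 to 270 mm from this point in plan, on a white base 200 x 160 x 18 mm.
- graver_a: Bystander: engraving tool with a pale wooden mushroom handle, 130 mm long, 25 mm high, lying. Origin under its middle.
- graver_b: Bystander: engraving tool with an orange-brown wooden mushroom handle, 130 mm long, 25 mm high, lying. Origin under its middle.
- tin: Bystander: flat steel tin with a brass lid, 98 x 73 x 36 mm. Origin at the middle of its underside.
- loupe: Bystander: black eyeglass loupe, 37 mm across, 30 mm high. Origin at the middle of its underside.
- dish: Bystander: small white dish of loose stones, 90 mm across, 18 mm high. Origin at the middle of its underside.
- wax_stick: Bystander: pear-shaped wooden setter's knob with a dab of wax on top, standing, 52 mm across, 67 mm high. Origin at the middle of its underside.
There are look-alikes about, which are no part of the job. What is shaped like the rest_a but pink or purple is not meant. What is shaped like the stick but turquoise is not meant.

How it is judged:
By the outcome, as a careful person would: the job done as asked, in the order asked, and still so for the second after the job is handed in, while the arm keeps its last pose, push and grip.
It also fails if it takes over 48 s, if anything falls off the work surface, if the arm or the gripper's body presses on something with over 40 N, if the wrist force passes 120 N, or if a joint passes its speed limit or range.

## Working session

There is one attempt and no reset: what is moved stays moved. The work goes in short steps, Python scripts to look and compute and a tool call to move; the robot and the scene stay as the last step left them, time stands still between calls to the robot, and variables do not carry over. Pictures are saved under pics/ and viewed, at most 10 in all, crops included, and the job is handed in when it is done.

Besides the shell and the picture viewer there is one more tool, called after "Emit:" in YAML: its name, and indented under it one key for each argument. arm_command: Moves the arm, as the interface text tells. Its arguments: {"type":"object","properties":{"commands":{"type":"array","items":{"type":"number"}},"force":{"type":"number"}},"required":["commands"]}

```bash
ls; mkdir -p pics; python3 - <<'E'
from station import *
import cv2,numpy as np
np.set_printoptions(precision=4,suppress=True)
for n in ("scene","top"):
    c=read_camera(n); cv2.imwrite(f"pics/{n}0.png",c["img"][:,:,::-1]); np.savez(f"{n}0.npz",**c)
    print(n,c["camera_matrix"],c["pose"])
o=get_obs(); print(o)
E
```

```text
pics
scene [[531.9806   0.     319.3788]
 [  0.     531.9806 236.7199]
 [  0.       0.       1.    ]] [[-0.6485  0.6317 -0.4247  1.083 ]
 [ 0.761   0.527  -0.3783  0.5566]
 [-0.0152 -0.5686 -0.8225  1.2578]
 [ 0.      0.      0.      1.    ]]
top [[616.7488   0.     324.0628]
 [  0.     616.7488 246.6096]
 [  0.       0.       1.    ]] [[-0.0016 -0.9964  0.0842  0.3674]
 [-0.9999  0.0026  0.0123  0.0283]
 [-0.0125 -0.0842 -0.9964  1.5257]
 [ 0.      0.      0.      1.    ]]
{'t': 0.1, 'q': array([-1.2301,  0.4778,  0.0224,  1.5563, -0.0115,  1.1093, -0.0831]), 'joint_vel': array([-0.0002, -0.0007,  0.0014, -0.0022, -0.0005, -0.0003, -0.0019]), 'joint_torque': array([  0.0036, -59.7757,   1.6134, -28.1954,   0.0128,   0.005 ,
        -0.    ]), 'eef_pos': array([0.2926, 0.6077, 0.2304]), 'tool_rot': array([-0.0001,  0.2225,  0.9749, -0.0008]), 'contact_force': array([ 0.1794,  0.1531, -0.9137]), 'torque': array([ 0.0324,  0.0404, -0.003 ]), 'grasp_force': 0.0, 'gripper_width': 0.9994186756439343}
```

View pics/scene0.png

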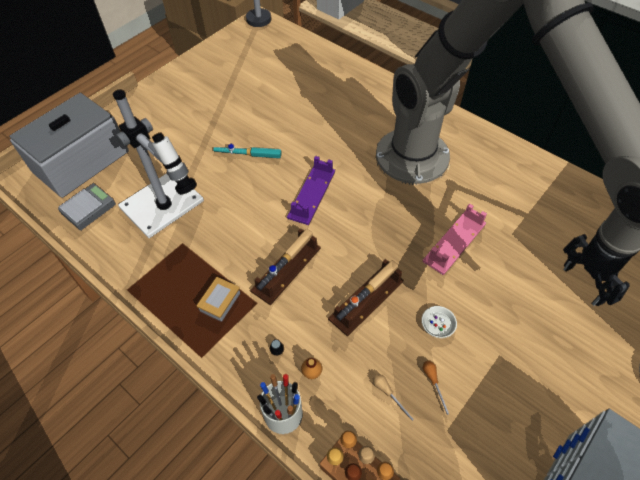

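View pics/top0.png

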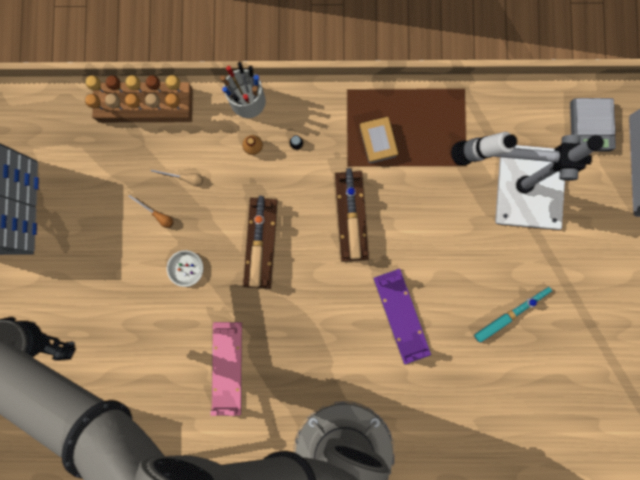

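The scene view shows the blue-stone stick near (285,270), the amber one near (367,295) and the inspection camera near (165,160). In the top view the blue stone is at about (351,191), the handle at about (354,238), and the inspection camera's lens at about (460,152) with its tube end at about (510,142).

```bash
python3 - <<'E'
import cv2,numpy as np
t=np.load("top0.npz")["img"][:,:,::-1]; s=np.load("scene0.npz")["img"][:,:,::-1]
def cr(im,x,y,w,h,k): return cv2.resize(im[y:y+h,x:x+w],None,fx=k,fy=k,interpolation=cv2.INTER_CUBIC)
A=cr(t,325,160,50,110,5)[:, :]   #250x550
B=cr(t,445,120,110,60,5)         #550x300
C=cr(s,110,85,100,50,1)
D=cr(s,105,85,110,60,5)          #550x300... tube region
M=np.zeros((600,800,3),np.uint8)
M[:550,:250]=A; M[:300,250:]=B; M[300:,250:]=cr(s,100,120,110,60+0,5)
cv2.imwrite("pics/m1.png",M)
M2=np.hstack([cr(s,240,220,90,90,6)[:540,:],])
cv2.imwrite("pics/m2.png",M2)
E
```

```text
(no output)
```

View pics/m1.png

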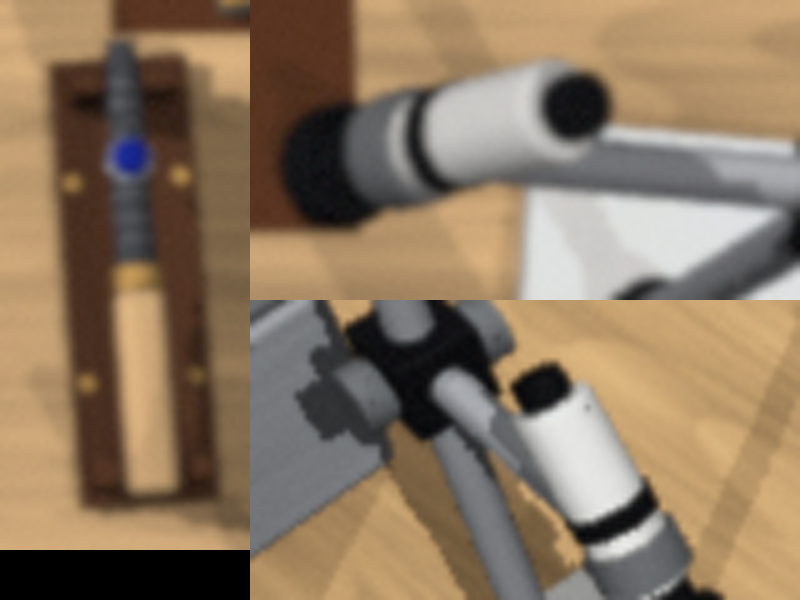

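The crop shows the stick lying with its thin end up-image. The stone is at top-view (350.6,191) and the handle end at (355.4,258). The tube's ring light is at about (462,153) and its cap at (510,141); in the scene view the cap is at (158,138) and the ring light near (187,185).

```bash
cat > h.py <<'E'
import numpy as np,cv2
from scipy.spatial.transform import Rotation as R
np.set_printoptions(precision=4,suppress=True)
def ray(c,u,v):
    P=c["pose"]; d=P[:3,:3]@np.linalg.solve(c["camera_matrix"],[u,v,1]); return P[:3,3],d/np.linalg.norm(d)
def onz(c,u,v,z):
    o,d=ray(c,u,v); return o+d*(z-o[2])/d[2]
def tri(*rs):
    A=sum(np.eye(3)-np.outer(d,d) for o,d in rs); b=sum((np.eye(3)-np.outer(d,d))@o for o,d in rs)
    p=np.linalg.solve(A,b); return p,[np.linalg.norm(np.cross(p-o,d)) for o,d in rs]
def proj(c,p):
    P=c["pose"]; q=(np.atleast_2d(p)-P[:3,3])@P[:3,:3]; q=q@c["camera_matrix"].T; return q[:,:2]/q[:,2:]
def snap(n,name):
    from station import read_camera
    c=read_camera(n); cv2.imwrite(f"pics/{name}.png",c["img"][:,:,::-1]); np.savez(f"{name}.npz",**c); return c
def tool():
    from station import get_obs
    o=get_obs(); w,x,y,z=o["tool_rot"]; return o["eef_pos"],R.from_quat([x,y,z,w]),o
E
python3 - <<'E'
from h import *
t=np.load("top0.npz");s=np.load("scene0.npz")
def blue(c,x0,x1,y0,y1):
    i=c["img"].astype(int)[y0:y1,x0:x1]; m=(i[...,2]>i[...,0]+50)&(i[...,2]>i[...,1]+50); v,u=np.nonzero(m); return u.mean()+x0,v.mean()+y0,m.sum()
bt=blue(t,340,362,180,202); bs=blue(s,262,285,258,280); print(bt,bs)
print("stone",tri(ray(t,*bt[:2]),ray(s,*bs[:2])), onz(t,*bt[:2],.079))
print("hend",onz(t,355.2,258,.067),"tip",onz(t,349,169,.06))
cap=tri(ray(t,510.4,141),ray(s,158.4,137.6)); lens=tri(ray(t,461.5,153),ray(s,187,186)); print(cap,lens)
print("postbase",onz(t,525,185,.018))
d=cap[0]-lens[0]; print(np.linalg.norm(d), d/np.linalg.norm(d))
from station import read_camera
c=read_camera("wrist"); p,r,o=tool(); print("wrist in tool",r.as_matrix().T@(c["pose"][:3,3]-p)); print(r.as_matrix().T@c["pose"][:3,:3],c["camera_matrix"][0]); print(r.as_matrix())
E
```

```text
(np.float64(350.3333333333333), np.float64(190.77777777777777), np.int64(36)) (np.float64(272.4516129032258), np.float64(268.2903225806452), np.int64(31))
stone (array([ 0.6244, -0.0174,  0.0712]), [np.float64(0.0010574610023789397), np.float64(0.0010574610023790956)]) [ 0.6224 -0.0163  0.079 ]
hend [ 0.4634 -0.0274  0.067 ] tip [ 0.6788 -0.014   0.06  ]
(array([ 0.6607, -0.3063,  0.3888]), [np.float64(0.00020197375957590628), np.float64(0.00020197375957582957)]) (array([ 0.6661, -0.2397,  0.2726]), [np.float64(3.259495487364467e-05), np.float64(3.2594954873602714e-05)])
postbase [ 0.6459 -0.4485  0.018 ]
0.134030727149155 [-0.0408 -0.4972  0.8667]
wrist in tool [ 0.0672 -0.0004 -0.1427]
[[ 0.0006 -0.9646 -0.2637]
 [ 1.      0.0007 -0.    ]
 [ 0.0002 -0.2637  0.9646]] [340.5901   0.     314.5691]
[[-0.901   0.4339 -0.0005]
 [ 0.4339  0.901  -0.0013]
 [-0.0001 -0.0014 -1.    ]]
```

Emit:
arm_command:
  commands: [-0.513, -0.45, -0.09, 0, 0, -29.3, 1, -0.513, -0.45, -0.09, 0, 0, -29.3, 1, -0.513, -0.45, -0.09, 0, 0, -29.3, 1, -0.513, -0.45, -0.09, 0, 0, -29.3, 1, -0.513, -0.45, -0.09, 0, 0, -29.3, 1, -0.513, -0.45, -0.09, 0, 0, -29.3, 1, -0.513, -0.45, -0.09, 0, 0, -29.3, 1, -0.513, -0.45, -0.09, 0, 0, -29.3, 1]

```text
t: 0.95
eef_pos: [0.4483, 0.2411, 0.2839]
tool_rot: [-0.0, -0.031, 1.0, 0.0]
contact_force: [1.6, -0.4, 0.2]
gripper_width: 1.001
grasp_force: 0.0
```

```bash
python3 - <<'E'
from h import *
p,r,o=tool(); g=np.array([.555,-.02,.32]); print(p,o["t"],r.inv().apply(g-p))
G=R.from_matrix(np.array([[-np.cos(.063),-np.sin(.063),0],[-np.sin(.063),np.cos(.063),0],[0,0,-1]]).T)
print((r.inv()*G).as_rotvec(degrees=True))
E
```

```text
[0.4483 0.2411 0.2839] 0.95 [-0.0902 -0.2672 -0.0362]
[ 0.0101 -0.0008 -0.0287]
```

Also start shutting the fingers for pressing.

Emit:
arm_command:
  commands: [-0.09, -0.267, -0.036, 0, 0, 0, 0, -0.09, -0.267, -0.036, 0, 0, 0, 0, -0.09, -0.267, -0.036, 0, 0, 0, 0, -0.09, -0.267, -0.036, 0, 0, 0, 0, -0.09, -0.267, -0.036, 0, 0, 0, 0, -0.09, -0.267, -0.036, 0, 0, 0, 0, -0.09, -0.267, -0.036, 0, 0, 0, 0, -0.09, -0.267, -0.036, 0, 0, 0, 0]

```text
t: 1.75
eef_pos: [0.5544, -0.0181, 0.3193]
tool_rot: [-0.0, -0.03, 1.0, 0.0]
contact_force: [-0.9, 0.6, -0.8]
gripper_width: 0.002
grasp_force: 0.0
```

```bash
python3 - <<'E'
from h import *
c=snap("wrist","w1"); p,r,o=tool(); print(p,o["t"],o["contact_force"],o["gripper_width"])
E
```

```text
[ 0.5541 -0.0167  0.3191] 1.8 [-0.8693  0.5205 -0.1951] -0.0007465368095637357
```

View pics/w1.png

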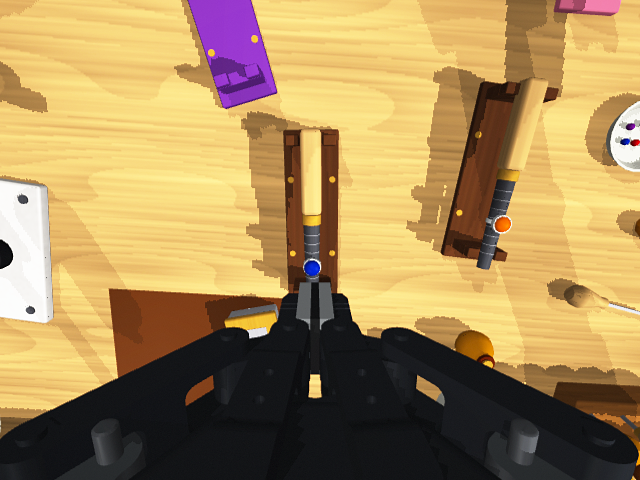

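The wrist view shows the blue stone at (312,267) with its silver rim. The handle runs from (311,130) to (312,215), and the shut fingertips are near (315,285).

```bash
python3 - <<'E'
from h import *
c=np.load("w1.npz"); i=c["img"].astype(int)
m=(i[...,2]>i[...,0]+60)&(i[...,2]>i[...,1]+50); m[:240]=0;m[290:]=0;m[:,:290]=0;m[:,335:]=0
v,u=np.nonzero(m); print(u.min(),u.max(),v.min(),v.max(),m.sum()); print("stone .078",onz(c,(u.min()+u.max())/2,(v.min()+v.max())/2,.077))
# handle edges
for row in (140,160,180,200,240):
    x=i[row,285:340]; print(row,[int(k) for k in x.sum(1)])
E
```

```text
304 319 261 275 190
stone .078 [ 0.6236 -0.0176  0.077 ]
140 [113, 207, 212, 209, 207, 204, 207, 209, 222, 128, 129, 134, 113, 54, 79, 333, 428, 499, 550, 588, 583, 577, 582, 586, 589, 591, 587, 594, 599, 604, 608, 612, 606, 598, 594, 569, 202, 80, 127, 216, 210, 210, 208, 204, 209, 206, 210, 210, 209, 209, 232, 177, 192, 346, 558]
160 [127, 128, 132, 128, 127, 131, 123, 206, 206, 198, 172, 160, 166, 177, 172, 245, 393, 466, 527, 577, 576, 572, 569, 575, 572, 590, 612, 618, 628, 633, 638, 640, 639, 631, 634, 615, 278, 173, 177, 172, 162, 172, 180, 186, 196, 193, 186, 178, 176, 175, 172, 177, 168, 350, 578]
180 [133, 120, 179, 362, 361, 347, 349, 358, 328, 205, 193, 197, 190, 204, 203, 202, 349, 436, 500, 555, 581, 596, 612, 607, 615, 614, 614, 617, 630, 638, 638, 640, 641, 632, 632, 628, 362, 184, 183, 181, 172, 169, 163, 164, 350, 478, 464, 465, 472, 481, 267, 172, 180, 429, 532]
200 [260, 128, 117, 218, 213, 205, 205, 211, 211, 214, 205, 204, 194, 203, 211, 201, 265, 404, 475, 551, 621, 614, 614, 612, 612, 615, 617, 618, 629, 639, 641, 645, 644, 636, 638, 637, 375, 182, 187, 180, 179, 178, 166, 179, 195, 187, 184, 176, 181, 183, 180, 179, 175, 566, 553]
240 [404, 315, 128, 117, 207, 213, 203, 208, 213, 218, 215, 204, 204, 200, 208, 216, 215, 214, 217, 126, 137, 159, 183, 202, 223, 255, 270, 274, 291, 285, 306, 303, 280, 257, 191, 193, 189, 184, 188, 185, 183, 176, 164, 173, 175, 183, 180, 179, 179, 180, 181, 178, 259, 552, 542]
```

```bash
python3 - <<'E'
from h import *
c=np.load("w1.npz"); 
for row,l,r in((140,299.6,321),(160,300.6,321),(180,301,321.3),(200,301.4,321.3)):
    print(onz(c,l,row,.055),onz(c,r,row,.062),(onz(c,l,row,.055)+onz(c,r,row,.062))/2)
print("hend",onz(c,311,128,.062))
p,r,o=tool(); print(proj(c,p))
s=np.array([.6236,-.0176,.095]); print(r.inv().apply(s-p))
# neighbours of viewing: rest edges
print(onz(c,285,131,.058), onz(c,339,131,.058),onz(c,287,290,.012),onz(c,339,290,.012))
E
```

```text
[ 0.4775 -0.04    0.055 ] [ 0.4762 -0.0157  0.062 ] [ 0.4768 -0.0279  0.0585]
[ 0.4997 -0.0378  0.055 ] [ 0.498  -0.0142  0.062 ] [ 0.4988 -0.026   0.0585]
[ 0.5225 -0.0361  0.055 ] [ 0.5205 -0.0124  0.062 ] [ 0.5215 -0.0243  0.0585]
[ 0.5461 -0.0345  0.055 ] [ 0.5437 -0.0109  0.062 ] [ 0.5449 -0.0227  0.0585]
hend [ 0.4641 -0.0277  0.062 ]
[[317.5131 301.9095]]
[-0.0695 -0.0054  0.2241]
[ 0.4689 -0.0568  0.058 ] [0.4651 0.004  0.058 ] [ 0.6819 -0.0496  0.012 ] [0.6773 0.0243 0.012 ]
```

Emit:
arm_command:
  commands: [-0.0695, -0.0054, 0.0, 0, 0, -0.6, 0, -0.0695, -0.0054, 0.05, 0, 0, -0.6, 0, -0.0695, -0.0054, 0.1, 0, 0, -0.6, 0, -0.0695, -0.0054, 0.15, 0, 0, -0.6, 0, -0.0695, -0.0054, 0.2, 0, 0, -0.6, 0, -0.0695, -0.0054, 0.224, 0, 0, -0.6, 0, -0.0695, -0.0054, 0.224, 0, 0, -0.6, 0, -0.0695, -0.0054, 0.224, 0, 0, -0.6, 0]

```text
t: 2.6
eef_pos: [0.6243, -0.0171, 0.096]
tool_rot: [-0.0, -0.037, 0.999, 0.0]
contact_force: [0.2, 1.2, 0.5]
gripper_width: 0.005
grasp_force: 0.0
```

```bash
python3 - <<'E'
from h import *
c=snap("wrist","w2"); p,r,o=tool(); print(p,r.as_matrix(),o["t"],o["contact_force"],proj(c,p))
cv2.imwrite("pics/w2c.png",cv2.resize(c["img"][190:350,220:420,::-1],None,fx=3,fy=3))
E
```

```text
[ 0.6253 -0.0175  0.0973] [[-0.9972 -0.0744  0.0023]
 [-0.0744  0.9972  0.0006]
 [-0.0024  0.0005 -1.    ]] 2.65 [0.2776 0.0877 0.3272] [[313.4285 305.607 ]]
```

View pics/w2c.png

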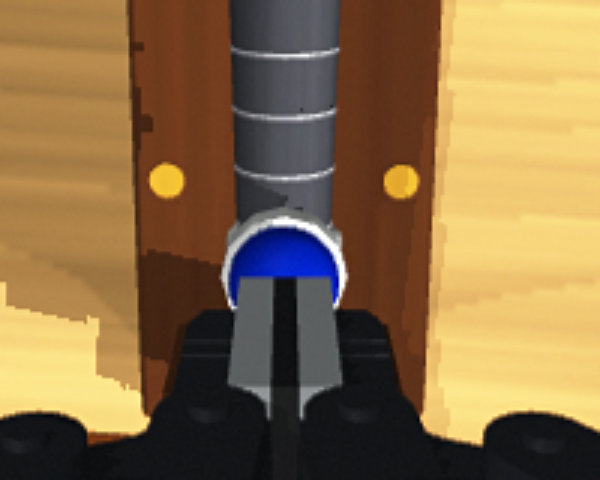

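The crop shows the shut fingertips centred laterally over the blue stone, so I'm pressing now.

Emit:
arm_command:
  commands: [0, 0, 0.006, 0, 0, 0, 0, 0, 0, 0.012, 0, 0, 0, 0, 0, 0, 0.014, 0, 0, 0, 0, 0, 0, 0.015, 0, 0, 0, 0, 0, 0, 0.016, 0, 0, 0, 0, 0, 0, 0.017, 0, 0, 0, 0, 0, 0, 0.0175, 0, 0, 0, 0, 0, 0, 0.0175, 0, 0, 0, 0]

```text
t: 3.45
eef_pos: [0.6243, -0.0187, 0.0788]
tool_rot: [0.0, -0.036, 0.999, 0.0]
contact_force: [-2.7, -0.4, 5.6]
gripper_width: -0.002
grasp_force: 2.5
```

Emit:
arm_command:
  commands: [0, 0, 0.001, 0, 0, 0, 0, 0, 0, 0.001, 0, 0, 0, 0, 0, 0, 0.0015, 0, 0, 0, 0, 0, 0, 0.002, 0, 0, 0, 0, 0, 0, 0.002, 0, 0, 0, 0]

```text
t: 3.95
eef_pos: [0.6244, -0.0187, 0.0768]
tool_rot: [0.0, -0.036, 0.999, 0.0]
contact_force: [-2.5, -0.2, 6.2]
gripper_width: 0.002
grasp_force: 2.7
```

Force is still the travel force, so continue to the seat.

Emit:
arm_command:
  commands: [0, 0, 0.0005, 0, 0, 0, 0, 0, 0, 0.001, 0, 0, 0, 0, 0, 0, 0.0015, 0, 0, 0, 0, 0, 0, 0.0015, 0, 0, 0, 0]

```text
t: 4.35
eef_pos: [0.6245, -0.0188, 0.0763]
tool_rot: [0.0, -0.036, 0.999, 0.0]
contact_force: [-4.2, 1.5, 13.3]
gripper_width: -0.004
grasp_force: 6.7
```

Emit:
arm_command:
  commands: [0, 0, 0.0008, 0, 0, 0, 0, 0, 0, 0.0008, 0, 0, 0, 0, 0, 0, 0.0008, 0, 0, 0, 0]

```text
t: 4.65
eef_pos: [0.6245, -0.0188, 0.0761]
tool_rot: [0.0, -0.036, 0.999, 0.0]
contact_force: [-8.1, 0.7, 19.4]
gripper_width: 0.002
grasp_force: 9.2
```

Seated: 19 N with no further travel. Next I raise the tool.

Emit:
arm_command:
  commands: [0, 0, -0.02, 0, 0, 0, 0, 0, 0, -0.06, 0, 0, 0, 0, 0, 0, -0.11, 0, 0, 0, 0, 0, 0, -0.16, 0, 0, 0, 0, 0, 0, -0.21, 0, 0, 0, 0, 0, 0, -0.25, 0, 0, 0, 0]

```text
t: 5.25
eef_pos: [0.6246, -0.019, 0.3274]
tool_rot: [0.002, -0.036, 0.999, 0.0]
contact_force: [0.1, -0.0, 0.4]
gripper_width: 0.001
grasp_force: 0.0
```

```bash
python3 - <<'E'
from h import *
p,r,o=tool(); print(o["q"],p); print(r.inv().apply(np.array([.45,-.2,.33])-p))
E
```

```text
[-0.3004  0.3263  0.3052  1.5808 -0.102   1.247   1.6653] [ 0.6246 -0.019   0.3274]
[ 0.1873 -0.1679 -0.0032]
```

Emit:
arm_command:
  commands: [0.187, -0.168, 0, 0, 0, 66, 0, 0.187, -0.168, 0, 0, 0, 66, 0, 0.187, -0.168, 0, 0, 0, 66, 0, 0.187, -0.168, 0, 0, 0, 66, 0, 0.187, -0.168, 0, 0, 0, 66, 0, 0.187, -0.168, 0, 0, 0, 66, 0, 0.187, -0.168, 0, 0, 0, 66, 0, 0.187, -0.168, 0, 0, 0, 66, 0]

```text
t: 6.05
eef_pos: [0.4496, -0.2004, 0.3241]
tool_rot: [0.0, 0.517, 0.856, 0.0]
contact_force: [1.0, 0.5, -0.2]
gripper_width: 0.001
grasp_force: 0.0
```

Emit:
arm_command:
  commands: [0, 0, 0, 0, 0, 66, 0.2, 0, 0, 0, 0, 0, 66, 0.2, 0, 0, 0, 0, 0, 66, 0.2, 0, 0, 0, 0, 0, 66, 0.2, 0, 0, 0, 0, 0, 66, 0.2, 0, 0, 0, 0, 0, 66, 0.2, 0, 0, 0, 0, 0, 66, 0.2, 0, 0, 0, 0, 0, 66, 0.2]

```text
t: 6.85
eef_pos: [0.4499, -0.2, 0.3239]
tool_rot: [0.0, 0.899, 0.437, 0.0]
contact_force: [-0.2, -0.6, -0.0]
gripper_width: 0.198
grasp_force: 0.0
```

```bash
python3 - <<'E'
from h import *
p,r,o=tool(); print(o["q"],p,o["t"]); a=np.deg2rad(40); c,s=np.cos(a),np.sin(a)
G=R.from_matrix(np.array([[c,0,s],[0,-1,0],[s,0,-c]]).T); G=R.from_matrix(np.array([[c,0,s],[0,-1,0],[s,0,-c]]))
G=R.from_matrix(np.column_stack([[c,0,s],[0,-1,0],[s,0,-c]]))
print((r.inv()*G).as_rotvec(degrees=True), r.inv().apply(np.array([.46,-.22,.30])-p))
E
```

```text
[-0.2703  0.0797  0.6084  1.8913 -0.0494  1.185  -0.3107] [ 0.4499 -0.2     0.3239] 6.85
[-18.0772  37.1679  49.6678] [-0.0095  0.0203  0.0239]
```

Emit:
arm_command:
  commands: [-0.01, 0.02, 0.024, -18.1, 37.2, 49.7, 0.2, -0.01, 0.02, 0.024, -18.1, 37.2, 49.7, 0.2, -0.01, 0.02, 0.024, -18.1, 37.2, 49.7, 0.2, -0.01, 0.02, 0.024, -18.1, 37.2, 49.7, 0.2, -0.01, 0.02, 0.024, -18.1, 37.2, 49.7, 0.2, -0.01, 0.02, 0.024, -18.1, 37.2, 49.7, 0.2, -0.01, 0.02, 0.024, -18.1, 37.2, 49.7, 0.2, -0.01, 0.02, 0.024, -18.1, 37.2, 49.7, 0.2]

```text
t: 7.65
eef_pos: [0.4581, -0.2201, 0.2991]
tool_rot: [-0.001, 0.939, -0.001, 0.343]
contact_force: [0.5, 0.1, -0.4]
gripper_width: 0.2
grasp_force: 0.0
```

```bash
python3 - <<'E'
from h import *
c=snap("wrist","w3"); p,r,o=tool(); print(p,r.as_matrix(),o["t"],o["contact_force"]); print(proj(c,[[.666,-.24,.273],[.661,-.306,.389]]))
E
```

```text
[ 0.4572 -0.2195  0.2982] [[ 0.7644 -0.0011  0.6447]
 [-0.004  -1.      0.003 ]
 [ 0.6447 -0.0048 -0.7644]] 7.7 [-1.6976  0.5919 -1.7323]
[[ 340.0789   49.7062]
 [ 497.2919 -175.0362]]
```

View pics/w3.png

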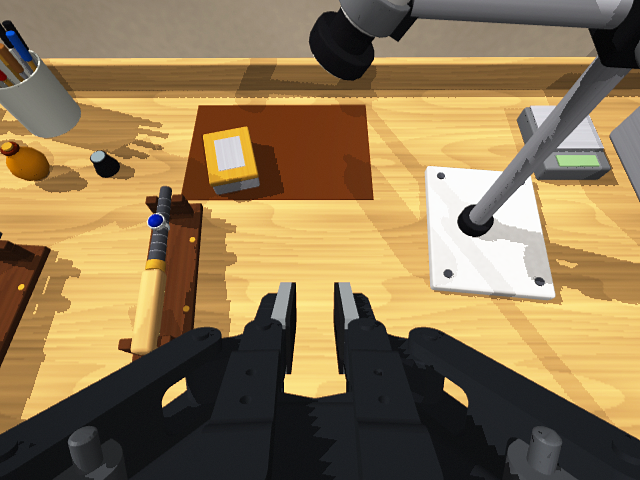

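The ring light is at (340,45) near the top edge, so the camera must pitch up about 30° more.

Emit:
arm_command:
  commands: [0.013, 0, -0.015, 0, 30, 0, 0.2, 0.013, 0, -0.015, 0, 30, 0, 0.2, 0.013, 0, -0.015, 0, 30, 0, 0.2, 0.013, 0, -0.015, 0, 30, 0, 0.2, 0.013, 0, -0.015, 0, 30, 0, 0.2]

```text
t: 8.2
eef_pos: [0.4832, -0.2099, 0.3561]
tool_rot: [0.016, 0.876, -0.005, 0.481]
contact_force: [-0.6, 0.4, 0.6]
gripper_width: 0.2
grasp_force: 0.0
```

```bash
python3 - <<'E'
from h import *
c=snap("wrist","w4"); p,r,o=tool(); print(p,r.as_matrix()[:,2],o["t"],o["q"]); print(proj(c,[[.666,-.24,.273],[.661,-.306,.389]]))
cv2.imwrite("pics/w4c.png",cv2.resize(c["img"][:240,270:590,::-1],None,fx=2.5,fy=2.5,interpolation=cv2.INTER_CUBIC))
E
```

```text
[ 0.4833 -0.2095  0.3568] [ 0.8441 -0.0315 -0.5353] 8.25 [-0.2687 -0.337   0.6764  2.4341 -1.3651  0.171   0.1805]
[[338.4667 190.1154]
 [438.679   72.3065]]
```

View pics/w4c.png

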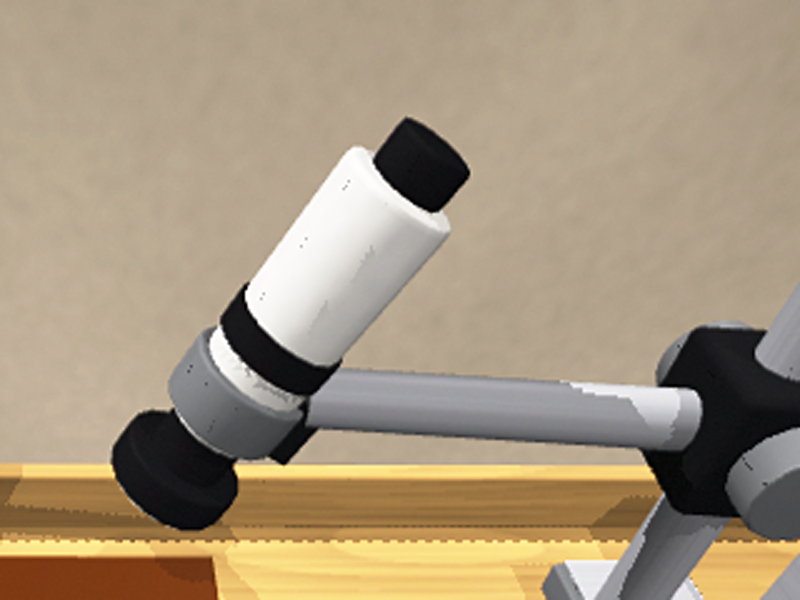

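The crop shows the whole inspection camera in profile. The tube edges run (355,148)→(245,288) and (448,232)→(340,360). The ring light spans about (112,465) to (238,490), with its bottom at (200,529), all in 2.5x crop pixels. I'll fit the axis from silhouettes in three views.

```bash
cat > fit.py <<'E'
from h import *
from scipy.optimize import least_squares
w=np.load("w4.npz");t=np.load("top0.npz");s=np.load("scene0.npz")
C={"w":w,"t":t,"s":s}; C={k:{n:v[n] for n in v.files} for k,v in C.items()}
def sil(c,L,d,r,a):   # the two silhouette points (pixels) at axial position a
    P=L+a*d; v=P-c["pose"][:3,3]; v=v-d*(v@d); D=np.linalg.norm(v); v/=D; n=np.cross(d,v)
    al=np.arcsin(r/D); return [proj(c,P+r*(-np.sin(al)*v+q*np.cos(al)*n))[0] for q in(-1,1)]
def unp(x): 
    d=np.array([x[3],x[4],1.]); return x[:3],d/np.linalg.norm(d)
def edges(c,x,r,alist,W=5):
    L,d=unp(x); G=c["img"].astype(float).sum(2); out=[]
    for a in alist:
        e=sil(c,L,d,r,a)
        for q in(0,1):
            n=e[q]-e[1-q]; n/=np.linalg.norm(n); k=np.arange(-W,W+.01,.25)
            pts=(e[q]+k[:,None]*n).astype(np.float32)
            if (pts<1).any() or (pts[:,0]>638).any() or (pts[:,1]>478).any(): continue
            pr=cv2.remap(cv2.GaussianBlur(G,(0,0),.7),pts[:,0].copy(),pts[:,1].copy(),cv2.INTER_LINEAR).ravel()
            g=np.gradient(pr); j=np.argmax(abs(g)); out.append((a,q,k[j],abs(g[j])))
    return out
E
python3 - <<'E'
from fit import *
x0=np.array([.666,-.24,.273,-.047,-.574])
f=lambda q:np.array(q)/2.5+[270,0]
lines=[[(355,148),(245,288)],[(448,232),(340,360)]]
rl=[(114,478),(236,488)]
def dist(c,px,L,d):
    o,r=ray(c,*px); n=np.cross(r,d); return (L-o)@n/np.linalg.norm(n)
def ring(c,L,d):
    u=np.cross(d,[1,0,0]);u/=np.linalg.norm(u);v=np.cross(d,u);th=np.linspace(0,2*np.pi,180,endpoint=False)
    return proj(c,L+.026*(np.cos(th)[:,None]*u+np.sin(th)[:,None]*v))
T=lambda q:(445+(q[0]-250)/5,120+q[1]/5)
S=lambda q:(100+(q[0]-250)/5,120+(q[1]-300)/5)
def res(x):
    L,d=unp(x); e=[]
    for l in lines:
        for q in l: e.append((abs(dist(w,f(q),L,d))-.020)*1e3)
    for q in [(430,93),(525,65),(455,190),(540,165)]: e.append((abs(dist(t,T(q),L,d))-.020)*1e3)
    for q in [(525,435),(580,520),(590,388),(640,475)]: e.append((abs(dist(s,S(q),L,d))-.020)*1e3*.7)
    for q in [(140,412),(225,520)]: e.append((abs(dist(w,f(q),L,d))-.026)*1e3)
    rw=ring(w,L,d); e.append((rw[:,1].max()-529/2.5)*.8)
    rt=ring(t,L,d); e.append((rt[:,0].min()-T((283,165))[0])*1.)
    return np.array(e)
r=least_squares(res,x0,loss="soft_l1"); print(r.x,res(r.x)); L,d=unp(r.x); print(d,np.degrees(np.arccos(d[2])),"focus",L-.1*d)
x=r.x
for k in "wts":
    for rr,al in((.02,np.arange(.085,.131,.015)),(.026,[.004,.009])):
        print(k,rr,[(round(float(a),3),q,float(m),int(g)) for a,q,m,g in edges(C[k],x,rr,al)])
E
```

```text
[ 0.6616 -0.2401  0.2745 -0.0023 -0.5402] [-1.6248  0.7017 -0.8135 -0.4011 -0.4667 -1.6899 -0.3428 -0.5472 -1.0444
 -1.1621 -1.4869 -2.5589 -0.3262  0.2539  0.1963  0.3482]
[-0.002  -0.4753  0.8798] 28.378259878713884 focus [ 0.6618 -0.1925  0.1865]
w 0.02 [(0.085, 0, -0.5, 12), (0.085, 1, 0.75, 34), (0.1, 0, -0.75, 11), (0.1, 1, 0.75, 31), (0.115, 0, -0.25, 13), (0.115, 1, 0.75, 32), (0.13, 0, -4.75, 2), (0.13, 1, -3.0, 6)]
w 0.026 [(0.004, 0, -2.5, 33), (0.004, 1, 1.0, 54), (0.009, 0, -2.75, 33), (0.009, 1, 1.25, 50)]
t 0.02 [(0.085, 0, 0.25, 13), (0.085, 1, 0.0, 15), (0.1, 0, 3.5, 21), (0.1, 1, -0.5, 14), (0.115, 0, 4.75, 26), (0.115, 1, -1.0, 12), (0.13, 0, -4.0, 32), (0.13, 1, -4.75, 25)]
t 0.026 [(0.004, 0, -1.75, 24), (0.004, 1, 1.75, 7), (0.009, 0, -3.0, 26), (0.009, 1, 1.5, 7)]
s 0.02 [(0.085, 0, -3.0, 15), (0.085, 1, 1.0, 25), (0.1, 0, -2.75, 14), (0.1, 1, 0.25, 24), (0.115, 0, -4.25, 13), (0.115, 1, -0.25, 22), (0.13, 0, -4.25, 39), (0.13, 1, -2.5, 31)]
s 0.026 [(0.004, 0, -2.75, 38), (0.004, 1, 2.75, 66), (0.009, 0, -4.0, 32), (0.009, 1, 2.5, 64)]
```

```bash
cat >> fit.py <<'E'
def rimpt(c,L,d):
    u=np.cross(d,[1,0,0]);u/=np.linalg.norm(u);v=np.cross(d,u);th=np.linspace(0,2*np.pi,720,endpoint=False)
    P=proj(c,L+.026*(np.cos(th)[:,None]*u+np.sin(th)[:,None]*v)); n=(proj(c,L)-proj(c,L+.1*d))[0]; n/=np.linalg.norm(n)
    return P[np.argmax(P@n)],n
def meas(x,W,views="wts"):
    L,d=unp(x); M=[]
    for k in views:
        c=C[k]; G=cv2.GaussianBlur(c["img"].astype(float).sum(2),(0,0),.7)
        def scan(p,n,tag,sg):
            kk=np.arange(-W,W+.01,.2); pts=(p+kk[:,None]*n).astype(np.float32)
            pr=cv2.remap(G,pts[:,0].copy(),pts[:,1].copy(),cv2.INTER_LINEAR).ravel(); g=np.gradient(pr)*sg; j=np.argmax(g)
            if g[j]>5: M.append((k,tag,p+kk[j]*n,n,kk[j]))
        for r,al in((.02,np.arange(.075,.121,.005)),(.026,np.arange(.003,.011,.002))):
            for a in al:
                e=sil(c,L,d,r,a)
                for q in(0,1):
                    n=e[q]-e[1-q]; n/=np.linalg.norm(n)
                    scan(e[q],n,(r,a,q),-1 if r==.02 else 1)
        p,n=rimpt(c,L,d); scan(p,n,None,1)
    return M
def resid(x,M):
    L,d=unp(x); o=[]
    for k,tag,p,n,_ in M:
        c=C[k]; q=rimpt(c,L,d)[0] if tag is None else sil(c,L,d,tag[0],tag[1])[tag[2]]
        o.append(n@(q-p)*(3 if tag is None else 1)*(1.0 if k=="w" else 1.6))
    return np.array(o)
E
python3 - <<'E'
from fit import *
for views in("wts","wt","ws"):
    x=np.array([.6616,-.2401,.2745,-.0023,-.5402])
    for W in(5,4,3,2.5):
        M=meas(x,W,views); x=least_squares(resid,x,args=(M,),loss="cauchy",f_scale=.7,x_scale=[.01,.01,.01,.1,.1]).x
    L,d=unp(x); print(views,"L",L,"d",d,"F",L-.1*d)
    if views=="wts":
        M=meas(x,4)
        for k in "wts":
            for rr in(.02,.026,None):
                for q in(0,1):
                    v=[round(float(m[4]),1) for m in M if m[0]==k and ((m[1] is None and rr is None) or (m[1] and m[1][0]==rr and m[1][2]==q))]; print(k,rr,q,v)
E
```

```text
wts L [ 0.669  -0.2384  0.2683] d [-0.0642 -0.459   0.8861] F [ 0.6754 -0.1925  0.1797]
w 0.02 0 [-1.0, -1.2, -1.8, -1.8, -1.8]
w 0.02 1 [-0.6, 0.2, 0.0, 0.0, 0.0, -0.2, 0.0, -0.2, 0.0]
w 0.026 0 [0.2, 0.2, 0.0, -0.2]
w 0.026 1 [0.0, 0.0, 0.0, 0.0]
w None 0 [-0.2]
w None 1 [-0.2]
t 0.02 0 [-2.0, -1.6, -2.2, -1.8, -2.4, -2.4, -1.8, -1.6, -2.0, -1.6]
t 0.02 1 [-1.8, -1.2, -1.2, -0.8, -1.2, -0.2, -0.6, -1.0, -1.0, -1.0]
t 0.026 0 [1.0, 1.0, 1.2, 1.2]
t 0.026 1 [-1.2, -2.0, -1.6, -1.6]
t None 0 [0.4]
t None 1 [0.4]
s 0.02 0 [-3.8, -2.2, -2.2, -2.0, -2.4, -2.2, -2.4, -2.2, -2.4, -2.4]
s 0.02 1 [-1.4, -1.0, -0.2, 0.2, 0.4, 0.2, 0.2, -0.2, 0.2, 0.0]
s 0.026 0 [-0.4, -0.2, 0.0, -0.4]
s 0.026 1 [-0.2, 0.0, 0.2, 0.0]
s None 0 [-0.2]
s None 1 [-0.2]
wt L [ 0.6656 -0.2379  0.2706] d [-0.0448 -0.4685  0.8823] F [ 0.6701 -0.1911  0.1824]
ws L [ 0.6691 -0.2385  0.2682] d [-0.0612 -0.4589  0.8864] F [ 0.6752 -0.1926  0.1796]
```

```bash
cat >> fit.py <<'E'
RT={"w":.02,"t":.02,"s":.02}
def resid2(y,M):
    x=y[:5]; L,d=unp(x); o=[]; rt=dict(zip("wts",y[5:8]))
    for k,tag,p,n,_ in M:
        c=C[k]; q=rimpt(c,L,d)[0] if tag is None else sil(c,L,d,rt[k] if tag[0]==.02 else .026,tag[1])[tag[2]]
        o.append(n@(q-p)*(3 if tag is None else 1)*(1.0 if k=="w" else 1.6))
    return np.array(o)
E
python3 - <<'E'
from fit import *
for views in("wts","wt","ws","ts"):
    y=np.array([.666,-.238,.270,-.05,-.53,.0195,.0195,.0195])
    for W in(5,4,3.5,3.5):
        M=meas(y[:5],W,views); y=least_squares(resid2,y,args=(M,),loss="cauchy",f_scale=.5,x_scale=[.01,.01,.01,.1,.1,.002,.002,.002]).x
    L,d=unp(y[:5]); e=resid2(y,M)
    print(views,"L",L,"d",d,"F",L-.1*d,y[5:],"med",np.median(abs(e)))
    for k in views: print("  ",k,*[np.round(np.median([r for r,m in zip(e,M) if m[0]==k and ((m[1] or (None,0,0))[0],(m[1] or (None,0,0))[2])==g] or [9]),2) for g in((.02,0),(.02,1),(.026,0),(.026,1),(None,0))])
E
```

```text
wts L [ 0.6686 -0.2382  0.2679] d [-0.0398 -0.4666  0.8836] F [ 0.6726 -0.1915  0.1796] [0.0198 0.0172 0.0169] med 0.4432995721798313
   w 0.92 -0.11 0.07 -0.01 -0.01
   t -0.43 0.92 -1.86 2.5 -0.68
   s 0.19 -0.79 0.44 -0.27 1.3
wt L [ 0.6659 -0.2378  0.27  ] d [-0.0276 -0.4723  0.881 ] F [ 0.6687 -0.1906  0.1819] [0.0198 0.0172 0.0195] med 0.33319472334895267
   w 1.76 -0.01 0.3 0.23 -0.06
   t 0.04 -0.22 0.11 0.56 1.53
ws L [ 0.6685 -0.2382  0.2681] d [-0.0355 -0.466   0.8841] F [ 0.672  -0.1916  0.1797] [0.0195 0.02   0.0172] med 0.14685889336493665
   w -0.07 -0.08 0.0 0.0 -0.07
   s -0.01 -0.04 0.97 0.15 2.63
ts L [ 0.6681 -0.2403  0.2668] d [-0.0374 -0.4569  0.8887] F [ 0.6718 -0.1946  0.178 ] [21.3638  0.0168  0.0175] med 0.4724349941304441
   t -0.08 -0.03 -0.13 0.98 -0.49
   s 0.02 0.01 0.63 0.06 0.26
```

Emit:
arm_command:
  commands: [-0.02, 0, -0.02, 0, -56, 0, 0.6, -0.02, 0, -0.02, 0, -56, 0, 0.6, -0.02, 0, -0.02, 0, -56, 0, 0.6, -0.02, 0, -0.02, 0, -56, 0, 0.6, -0.02, 0, -0.02, 0, -56, 0, 0.6, -0.02, 0, -0.02, 0, -56, 0, 0.6, -0.02, 0, -0.02, 0, -56, 0, 0.6]

```text
t: 8.95
eef_pos: [0.4541, -0.2124, 0.3502]
tool_rot: [0.012, 0.984, -0.008, 0.176]
contact_force: [0.7, 0.3, 0.4]
gripper_width: 0.601
grasp_force: 0.0
```

```bash
cat > goal.py <<'E'
from h import *
import sys
def frame(sx,sz,b):
    b=np.deg2rad(b); sy=np.cross(sz,sx); z=np.sin(b)*sx-np.cos(b)*sz; x=-np.cos(b)*sx-np.sin(b)*sz
    return R.from_matrix(np.column_stack([x,sy,z])),z
def cmd(G,pos):
    p,r,o=tool(); print("t",o["t"],"p",p,"q",o["q"],"F",o["contact_force"]); print("shift",r.inv().apply(np.array(pos)-p),"rot",(r.inv()*G).as_rotvec(degrees=True))
yaw=np.deg2rad(4.1); SX=np.array([np.cos(yaw),np.sin(yaw),0]); SZ=np.array([0,0,1.]); GRIP=np.array([.5139,-.0255,.055])
E
python3 - <<'E'
from goal import *
G,z=frame(SX,SZ,15); cmd(G,GRIP+.021*z+[0,0,.12]); print(tool()[1].as_matrix())
E
```

```text
t 8.95 p [ 0.4541 -0.2124  0.3502] q [ 0.5832 -0.0786 -0.1878  2.0175 -0.1606  0.8694 -1.1098] F [0.6982 0.3459 0.3662]
shift [-0.0085 -0.1927  0.2009] rot [ -7.9454  -4.2229 175.1723]
[[ 0.9382 -0.0195  0.3457]
 [-0.0108 -0.9996 -0.027 ]
 [ 0.346   0.0216 -0.938 ]]
```

Emit:
arm_command:
  commands: [0, 0, 0, 0, -20, 0, 0.6, 0, 0, 0, 0, -20, 0, 0.6, 0, 0, 0, 0, -20, 0, 0.6]

```text
t: 9.25
eef_pos: [0.4574, -0.2104, 0.3497]
tool_rot: [0.01, 1.0, -0.007, 0.003]
contact_force: [-0.2, 0.1, -0.1]
gripper_width: 0.597
grasp_force: 0.0
```

Emit:
arm_command:
  commands: [0.06, -0.19, 0.08, 0, 0, -67, 0.6, 0.06, -0.19, 0.08, 0, 0, -67, 0.6, 0.06, -0.19, 0.08, 0, 0, -67, 0.6, 0.06, -0.19, 0.08, 0, 0, -67, 0.6, 0.06, -0.19, 0.08, 0, 0, -67, 0.6, 0.06, -0.19, 0.08, 0, 0, -67, 0.6, 0.06, -0.19, 0.08, 0, 0, -67, 0.6, 0.06, -0.19, 0.08, 0, 0, -67, 0.6]

```text
t: 10.05
eef_pos: [0.519, -0.0228, 0.2662]
tool_rot: [0.011, 0.836, 0.548, -0.002]
contact_force: [-0.6, 0.4, -0.4]
gripper_width: 0.599
grasp_force: 0.0
```

Emit:
arm_command:
  commands: [0, 0, 0, 0, 0, -67, 0.6, 0, 0, 0, 0, 0, -67, 0.6, 0, 0, 0, 0, 0, -67, 0.6, 0, 0, 0, 0, 0, -67, 0.6, 0, 0, 0, 0, 0, -67, 0.6, 0, 0, 0, 0, 0, -67, 0.6, 0, 0, 0, 0, 0, -67, 0.6, 0, 0, 0, 0, 0, -67, 0.6]

```text
t: 10.85
eef_pos: [0.519, -0.0232, 0.2664]
tool_rot: [0.008, 0.395, 0.919, -0.007]
contact_force: [0.7, -0.5, -0.2]
gripper_width: 0.601
grasp_force: 0.0
```

```bash
python3 - <<'E'
from goal import *
G,z=frame(SX,SZ,15); cmd(G,GRIP+.021*z+[0,0,.10])
E
```

```text
t 10.85 p [ 0.519  -0.0232  0.2664] q [ 0.503   0.2496 -0.6902  1.8528  0.2013  1.0969  0.495 ] F [ 0.7279 -0.5311 -0.2335]
shift [ 0.0011 -0.0003  0.1317] rot [ -7.4966 -13.0613 -50.203 ]
```

Emit:
arm_command:
  commands: [0.001, 0, 0.132, -7.5, -13.1, -50.2, 0.6, 0.001, 0, 0.132, -7.5, -13.1, -50.2, 0.6, 0.001, 0, 0.132, -7.5, -13.1, -50.2, 0.6, 0.001, 0, 0.132, -7.5, -13.1, -50.2, 0.6, 0.001, 0, 0.132, -7.5, -13.1, -50.2, 0.6, 0.001, 0, 0.132, -7.5, -13.1, -50.2, 0.6, 0.001, 0, 0.132, -7.5, -13.1, -50.2, 0.6, 0.001, 0, 0.132, -7.5, -13.1, -50.2, 0.6]

```text
t: 11.65
eef_pos: [0.5196, -0.025, 0.1344]
tool_rot: [0.131, -0.031, 0.991, 0.004]
contact_force: [-0.2, 0.6, -0.3]
gripper_width: 0.6
grasp_force: 0.0
```

```bash
python3 - <<'E'
from goal import *
G,z=frame(SX,SZ,15); cmd(G,GRIP+.021*z); c=snap("wrist","w5")
cv2.imwrite("pics/w5c.png",c["img"][:,:,::-1])
print(proj(c,[GRIP,GRIP+.11*SX+[0,0,.022],GRIP-.05*SX+[0,0,.012]]))
E
```

```text
t 11.65 p [ 0.5196 -0.025   0.1344] q [ 0.6253  0.3413 -0.8046  2.1641  0.5297  0.5271  1.0822] F [-0.1893  0.6358 -0.3042]
shift [ 0.0262 -0.0002  0.0962] rot [-0.096   0.0325 -0.5303]
[[314.2145 215.1211]
 [315.5453 359.0986]
 [313.3468 141.8083]]
```

View pics/w5c.png

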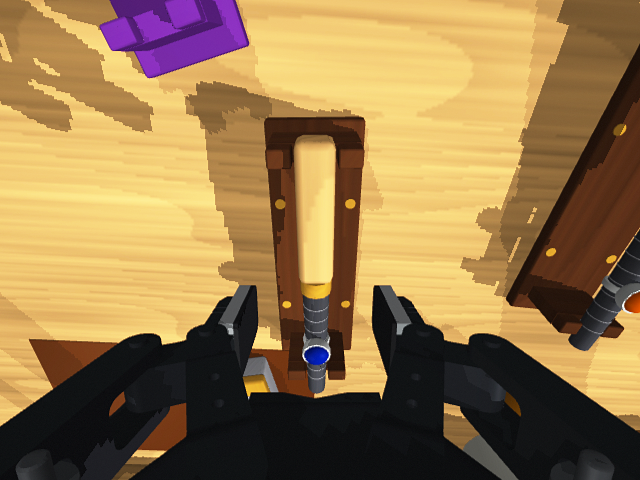

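The handle is centred between the open fingers at (315,210), and the stone at (316,354) sits low in its setting. I'll descend and grip.

Emit:
arm_command:
  commands: [0.012, 0, 0.045, 0, 0, -0.5, 0.6, 0.024, 0, 0.088, 0, 0, -0.5, 0.6, 0.026, 0, 0.096, 0, 0, -0.5, 0.6, 0.026, 0, 0.096, 0, 0, -0.5, 0.6, 0.026, 0, 0.096, 0, 0, -0.5, 0.6]
  force: 20

```text
t: 12.2
eef_pos: [0.5203, -0.0236, 0.0355]
tool_rot: [0.132, -0.037, 0.991, 0.004]
contact_force: [-1.6, -0.2, 0.0]
gripper_width: 0.598
grasp_force: 0.0
```

Emit:
arm_command:
  commands: [0, 0, 0, 0, 0, 0, 0.3, 0, 0, 0, 0, 0, 0, 0.2, 0, 0, 0, 0, 0, 0, 0.1, 0, 0, 0, 0, 0, 0, 0, 0, 0, 0, 0, 0, 0, 0]
  force: 30

```text
t: 12.7
eef_pos: [0.5203, -0.0243, 0.0362]
tool_rot: [0.132, -0.037, 0.99, 0.004]
contact_force: [-1.8, 0.3, 7.3]
gripper_width: 0.277
grasp_force: 31.5
```

Emit:
arm_command:
  commands: [0, 0, 0, 0, 0, 0, 0, 0, 0, 0, 0, 0, 0, 0, -0.0026, 0, -0.0097, 0, 0, 0, 0, -0.0078, 0, -0.029, 0, 0, 0, 0, -0.0155, 0, -0.058, 0, 0, 0, 0, -0.026, 0, -0.0966, 0, 0, 0, 0, -0.034, 0, -0.126, 0, 0, 0, 0, -0.034, 0, -0.126, 0, 0, 0, 0]
  force: 100

```text
t: 13.5
eef_pos: [0.5219, -0.0242, 0.1698]
tool_rot: [0.135, -0.037, 0.99, 0.003]
contact_force: [0.6, 0.2, -0.9]
gripper_width: 0.266
grasp_force: 97.9
```

```bash
cat >> goal.py <<'E'
d=np.array([-.036,-.467,.884]); d/=np.linalg.norm(d); FX=np.array([-d[1],d[0],0]); FX/=np.linalg.norm(FX); FOC=np.array([.6715,-.1915,.1802])
E
python3 - <<'E'
from goal import *
G,z=frame(FX,d,15); cmd(G,FOC-.11*FX-.022*d+.021*z); print(FX,d)
E
```

```text
t 13.5 p [ 0.5219 -0.0242  0.1698] q [ 0.7054  0.2935 -0.8855  2.1315  0.4481  0.5905  1.1713] F [ 0.6367  0.2497 -0.8731]
shift [-0.0278 -0.1425  0.0362] rot [-24.8523  -1.5979  15.5439]
[ 0.997  -0.0769  0.    ] [-0.036  -0.4668  0.8836]
```

Emit:
arm_command:
  commands: [-0.004, -0.018, 0.005, -4.1, -0.3, 2.6, 0, -0.009, -0.036, 0.009, -8.3, -0.5, 5.2, 0, -0.014, -0.054, 0.014, -12.4, -0.8, 7.8, 0, -0.016, -0.072, 0.018, -16.6, -1.1, 10.4, 0, -0.02, -0.09, 0.023, -20.7, -1.3, 13, 0, -0.023, -0.108, 0.027, -24.9, -1.6, 15.5, 0, -0.0255, -0.125, 0.032, -24.9, -1.6, 15.5, 0, -0.028, -0.1425, 0.036, -24.9, -1.6, 15.5, 0]

```text
t: 14.3
eef_pos: [0.5656, -0.1643, 0.1368]
tool_rot: [0.131, 0.069, 0.961, 0.235]
contact_force: [0.2, 1.0, -0.2]
gripper_width: 0.262
grasp_force: 98.1
```

Emit:
arm_command:
  commands: [0, 0, 0, 0, 0, 0, 0, 0, 0, 0, 0, 0, 0, 0, 0, 0, 0, 0, 0, 0, 0]

```text
t: 14.6
eef_pos: [0.5662, -0.1611, 0.1389]
tool_rot: [0.132, 0.066, 0.961, 0.235]
contact_force: [0.2, -0.2, -0.1]
gripper_width: 0.265
grasp_force: 98.1
```

```bash
python3 - <<'E'
from goal import *
G,z=frame(FX,d,15); cmd(G,FOC-.11*FX-.022*d+.021*z)
s=snap("scene","s6"); t=snap("top","t6"); 
print("pred stone scene/top",proj(s,FOC),proj(t,FOC))
def cr(im,x,y,w,h,k): return cv2.resize(im[y:y+h,x:x+w,::-1],None,fx=k,fy=k,interpolation=cv2.INTER_CUBIC)
M=np.zeros((600,800,3),np.uint8)
M[:,:400]=cr(s["img"],140,110,100,150,4); M[:400,400:]=cr(t["img"],400,110,100,100,4); cv2.imwrite("pics/m6.png",M)
for c in(s,t):
    i=c["img"].astype(int); m=(i[...,2]>i[...,0]+50)&(i[...,2]>i[...,1]+50); n,l,st,ce=cv2.connectedComponentsWithStats(m.astype(np.uint8))
    print([(st[k][4],ce[k]) for k in range(1,n) if st[k][4]>8])
E
```

```text
t 14.6 p [ 0.5662 -0.1611  0.1389] q [ 1.2236  0.7139 -1.049   1.8952  0.1171  0.6992  1.6955] F [ 0.1755 -0.2485 -0.1232]
shift [-0.0039 -0.0003 -0.0038] rot [ 0.0348 -0.5099  0.1141]
pred stone scene/top [[206.1685 220.2875]] [[430.8514 160.5372]]
[(np.int32(12), array([208.5833, 224.0833])), (np.int32(49), array([263.9592, 387.3878])), (np.int32(43), array([296.1395, 398.6279])), (np.int32(177), array([571.5989, 442.3729])), (np.int32(18), array([559.6111, 477.5   ]))]
[(np.int32(16), array([255.625,  77.25 ])), (np.int32(15), array([224.5333,  88.8667])), (np.int32(23), array([426.913 , 162.7826])), (np.int32(29), array([  4.931 , 170.6897])), (np.int32(25), array([ 15.84, 174.64])), (np.int32(21), array([ 26.0952, 179.0952])), (np.int32(20), array([ 35.5, 182.5])), (np.int32(27), array([  2.7778, 220.7037])), (np.int32(24), array([ 13.8333, 223.625 ])), (np.int32(22), array([ 24.1818, 226.5   ])), (np.int32(18), array([ 33.5556, 228.8889]))]
```

View pics/m6.png

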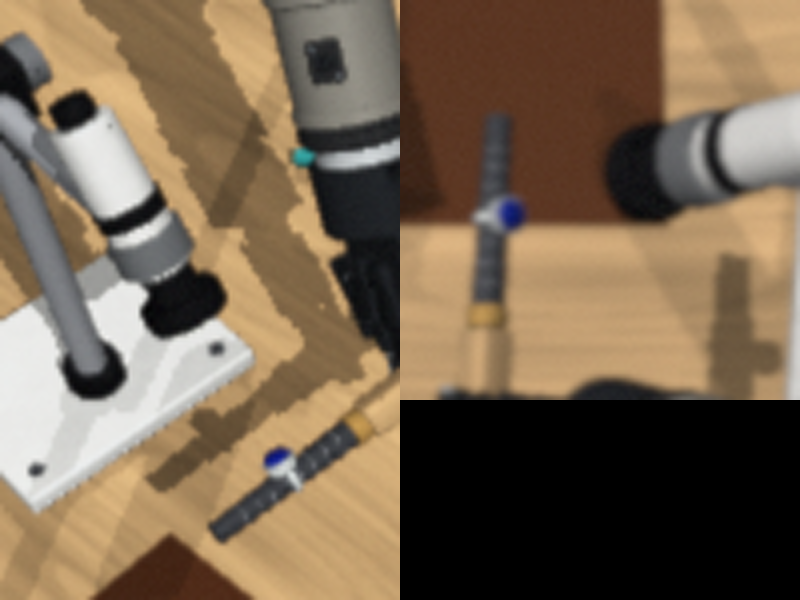

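Both views show the stick in the air under the untouched inspection camera, with the stone at scene (208.6,224.1) and top (426.9,162.8). The tip and ferrule are clear in both, so I'll triangulate the error.

```bash
python3 - <<'E'
from goal import *
s=np.load("s6.npz");t=np.load("t6.npz")
B,e=tri(ray(s,208.58,224.08),ray(t,426.91,162.78)); print("dome",B,e)
tip,e1=tri(ray(s,193.7,243.7),ray(t,424.4,139.2)); fer,e2=tri(ray(s,228.7,216),ray(t,421.8,187.5)); print(tip,e1,fer,e2)
v=tip-fer; print("dir",v/np.linalg.norm(v),np.linalg.norm(v),"want",FX)
print("foc-dome",FOC-.002*d-B)
p,r,o=tool(); print("tool-predicted stone",p-r.as_matrix()@np.array([0,0,.021])+.11*FX+.022*d)
m=r.as_matrix(); b=np.deg2rad(15); sx=-np.cos(b)*m[:,0]+np.sin(b)*m[:,2]; sz=-np.sin(b)*m[:,0]-np.cos(b)*m[:,2]; print("stick from tool",sx,sz, "ang err",np.degrees(np.arccos(sz@d)))
# stone-home triang check on start data for camera bias: 
E
```

```text
dome [ 0.6702 -0.1857  0.1674] [np.float64(0.0012184378175925754), np.float64(0.00121843781759239)]
[ 0.7289 -0.1837  0.147 ] [np.float64(0.0007595295250258922), np.float64(0.0007595295250260668)] [ 0.6154 -0.1739  0.1559] [np.float64(0.0004284889592408264), np.float64(0.0004284889592408251)]
dir [ 0.9933 -0.0856 -0.078 ] 0.1142325274433564 want [ 0.997  -0.0769  0.    ]
foc-dome [ 0.0014 -0.0049  0.011 ]
tool-predicted stone [ 0.669  -0.1895  0.1762]
stick from tool [ 0.9974 -0.0716 -0.0069] [-0.0275 -0.4675  0.8835] ang err 0.49001757483241504
```

```bash
python3 - <<'E'
from goal import *
c=snap("wrist","w7"); p,r,o=tool(); m=r.as_matrix(); b=np.deg2rad(15); sx=-np.cos(b)*m[:,0]+np.sin(b)*m[:,2]; sz=-np.sin(b)*m[:,0]-np.cos(b)*m[:,2]; sy=m[:,1]
g=p-.021*m[:,2]
for nm,a,h in(("dome",.11,.020),("top",.11,.022),("ferr",.06,.012),("handback",-.05,.012),("handfront",.048,.012)): print(nm,proj(c,g+a*sx+h*sz))
i=c["img"].astype(int); k=(i[...,2]>i[...,0]+50)&(i[...,2]>i[...,1]+50); n,l,st,ce=cv2.connectedComponentsWithStats(k.astype(np.uint8)); print([(st[j],ce[j]) for j in range(1,n) if st[j][4]>8])
# bench bias of scene/top at several known points: proud stone start (true .6236,-.0176,~.0785)
for n_ in("top0","scene0"): print(n_,proj(np.load(n_+".npz"),[.6236,-.0176,.0785]))
E
```

```text
dome [[313.1927 513.1424]]
top [[313.1766 517.859 ]]
ferr [[313.2232 441.4057]]
handback [[313.101  227.5945]]
handfront [[313.2143 425.7985]]
[(array([613, 344,   8,   8,  34], dtype=int32), array([616.9118, 347.7647])), (array([549, 361,  33,  29, 311], dtype=int32), array([565.418 , 374.6913]))]
top0 [[350.8547 190.3101]]
scene0 [[272.7809 266.6185]]
```

View pics/w7.png

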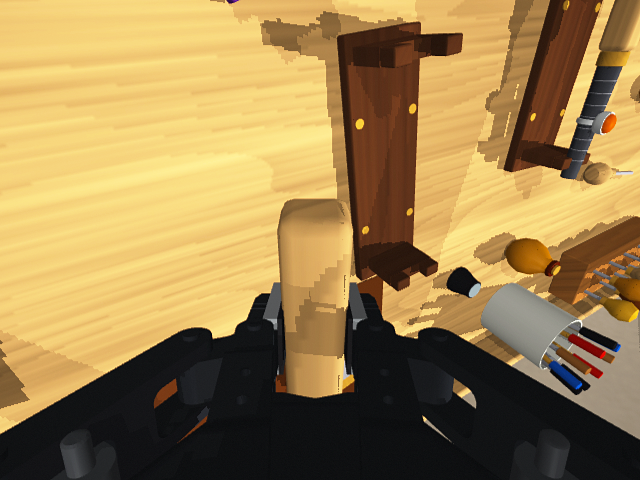

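The wrist view shows the handle held straight between the pads, with its tail edge at about row 200 to 222. I'll compare that with the droop prediction and redo the triangulation with pixel-bias corrections.

```bash
python3 - <<'E'
from goal import *
import fit
from fit import *
c=np.load("w7.npz"); p,r,o=tool(); m=r.as_matrix(); g=p-.021*m[:,2]
for dr in(-2,0,2,4,6):
    b=np.deg2rad(15-dr); sx=-np.cos(b)*m[:,0]+np.sin(b)*m[:,2]; sz=-np.sin(b)*m[:,0]-np.cos(b)*m[:,2]
    # check droop sign
    q=lambda a,h,y=0:proj(c,g+a*sx+h*sz+y*m[:,1])[0]
    w=lambda a:(q(a,.0,.012)-q(a,.0,-.012))[0]
    print(dr,"sx_z",sx[2],"bot",q(-.05,-.012)[1],"top",q(-.05,.012)[1],"width top plane @-.045",(q(-.045,.01,.012)-q(-.045,.01,-.012))[0],q(-.045,.01)[1],"bot w",(q(-.05,-.008,.012)-q(-.05,-.008,-.012))[0])
i=c["img"].astype(int)
print("col315",[int(x) for x in i[194:240:2,315].sum(1)])
for row in(212,225,235,250): print(row,[int(x) for x in i[row,270:286].sum(1)],[int(x) for x in i[row,342:360].sum(1)])
bs,bt=np.array([-.33,1.67]),np.array([-.5,.47])
s=np.load("s6.npz");t=np.load("t6.npz")
T=lambda a,b_:tri(ray(s,*(np.array(a)-bs)),ray(t,*(np.array(b_)-bt)))[0]
B=T((208.58,224.08),(426.91,162.78)); print("dome corr",B)
cb=dict(w=np.zeros(2),t=bt,s=bs)
for k in "ts": # shift principal point so that model predicts biased pixels
    K=C[k]["camera_matrix"].copy(); K[:2,2]+=cb[k]; C[k]["camera_matrix"]=K
for views in("wts","wt","ws","ts"):
    y=np.array([.668,-.238,.270,-.04,-.53,.0195,.0175,.0175])
    for W in(4,3.5,3.5,3.5):
        M=meas(y[:5],W,views); y=least_squares(resid2,y,args=(M,),loss="cauchy",f_scale=.5,x_scale=[.01,.01,.01,.1,.1,.002,.002,.002]).x
    L,dd=unp(y[:5]); e=resid2(y,M); print(views,"L",L,"d",dd,"F",L-.1*dd,y[5:])
    for k in views: print("  ",k,*[np.round(np.median([r_ for r_,m_ in zip(e,M) if m_[0]==k and ((m_[1] or (None,0,0))[0],(m_[1] or (None,0,0))[2])==g_] or [9]),2) for g_ in((.02,0),(.02,1),(.026,0),(.026,1),(None,0))])
E
```

```text
-2 sx_z -0.037818960686507225 bot 196.93281769809636 top 231.76507343093888 width top plane @-.045 79.41083940057752 242.6872187412037 bot w 70.77858387137138
0 sx_z -0.006990764266949917 bot 196.03523445300962 top 227.594526290725 width top plane @-.045 78.52464975779782 239.04459342621806 bot w 69.78944774348128
2 sx_z 0.023845949322021914 bot 195.33680478071716 top 223.6896733041026 width top plane @-.045 77.6298867005163 235.6183110664352 bot w 68.81467153665443
4 sx_z 0.05465361029493182 bot 194.83033316127447 top 220.04979413471202 width top plane @-.045 76.72885388833095 232.4087775409555 bot w 67.85534119713111
6 sx_z 0.0853946842624406 bot 194.50862716727292 top 216.67313491734893 width top plane @-.045 75.8237464572681 229.41558869484473 bot w 66.91241749786735
col315 [607, 602, 500, 280, 276, 281, 317, 321, 323, 323, 324, 317, 337, 350, 367, 412, 428, 436, 447, 457, 467, 484, 500]
212 [577, 574, 572, 571, 570, 569, 563, 563, 561, 570, 520, 199, 238, 272, 264, 262] [271, 289, 409, 429, 437, 458, 494, 458, 275, 84, 79, 88, 86, 89, 120, 152, 205, 210]
225 [577, 578, 577, 582,
[... 698 characters left out ...]
21
   s 0.04 0.06 0.18 0.3 5.18
wt L [ 0.6666 -0.2378  0.2692] d [-0.0195 -0.4732  0.8808] F [ 0.6685 -0.1904  0.1811] [0.0196 0.0172 0.0175]
   w 0.0 -0.0 0.25 0.22 -0.02
   t -0.1 -0.18 -0.33 0.32 3.46
ws L [ 0.6665 -0.238   0.27  ] d [-0.0396 -0.465   0.8844] F [ 0.6704 -0.1915  0.1816] [0.0194 0.017  0.0173]
   w -0.05 -0.03 0.21 0.19 -0.02
   s 0.14 0.07 0.29 0.51 3.64
ts L [ 0.6661 -0.24    0.2721] d [-0.0301 -0.4446  0.8952] F [ 0.6691 -0.1955  0.1825] [0.0268 0.017  0.0172]
   t 0.03 -0.07 0.16 0.31 -0.0
   s 0.09 -0.01 0.27 0.36 0.01fit.py:7: RuntimeWarning: invalid value encountered in arcsin
  al=np.arcsin(r/D); return [proj(c,P+r*(-np.sin(al)*v+q*np.cos(al)*n))[0] for q in(-1,1)]
```

No droop is visible: the stone lies where the tool pose predicts. About 6.5 mm along the lens axis remains, so I'm making one small correction.

```bash
sed -i 's/^d=np.array.*/d=np.array([-.033,-.466,.884]); d\/=np.linalg.norm(d); FX=np.array([-d[1],d[0],0]); FX\/=np.linalg.norm(FX); FOC=np.array([.6702,-.1925,.1820])/' goal.py; python3 - <<'E'
from goal import *
G,z=frame(FX,d,15); cmd(G,FOC-.11*FX-.022*d+.021*z)
E
```

```text
t 14.75 p [ 0.5662 -0.162   0.1387] q [ 1.2246  0.7145 -1.0484  1.8947  0.1171  0.6993  1.6957] F [ 0.8337 -0.761  -0.8339]
shift [-0.0031 -0.0001 -0.0062] rot [ 0.0065 -0.3094 -0.283 ]
```

Emit:
arm_command:
  commands: [-0.001, 0, -0.002, 0, -0.1, -0.1, 0, -0.002, 0, -0.004, 0, -0.2, -0.2, 0, -0.003, 0, -0.006, 0, -0.3, -0.3, 0, -0.003, 0, -0.006, 0, -0.3, -0.3, 0, -0.003, 0, -0.006, 0, -0.3, -0.3, 0, -0.003, 0, -0.006, 0, -0.3, -0.3, 0]

```text
t: 15.35
eef_pos: [0.5673, -0.1665, 0.1439]
tool_rot: [0.135, 0.066, 0.96, 0.234]
contact_force: [-0.4, -1.5, -0.7]
gripper_width: 0.267
grasp_force: 98.1
```

```bash
python3 - <<'E'
from goal import *
G,z=frame(FX,d,15); cmd(G,FOC-.11*FX-.022*d+.021*z)
s=snap("scene","s8"); t=snap("top","t8")
# has the camera moved? compare lens regions with start
for n,c,(x0,x1,y0,y1) in(("top0",t,(450,520,125,175)),("scene0",s,(140,200,125,195))):
    a=np.load(n+".npz")["img"][y0:y1,x0:x1].astype(np.float32).mean(2); b=c["img"][y0:y1,x0:x1].astype(np.float32).mean(2)
    print(n,cv2.phaseCorrelate(a,b,cv2.createHanningWindow(a.shape[::-1],cv2.CV_32F)))
for c in(s,t):
    i=c["img"].astype(int); m=(i[...,2]>i[...,0]+50)&(i[...,2]>i[...,1]+50); n,l,st,ce=cv2.connectedComponentsWithStats(m.astype(np.uint8)); print([(st[k][4],ce[k]) for k in range(1,n) if st[k][4]>5 and abs(ce[k]-proj(c,FOC)[0]).max()<12])
print(proj(s,FOC-.002*d)+[-.33,1.67],proj(t,FOC-.002*d)+[-.5,.47])
E
```

```text
t 15.35 p [ 0.5673 -0.1665  0.1439] q [ 1.2352  0.7122 -1.0554  1.8878  0.1143  0.7073  1.7034] F [-0.4423 -1.4796 -0.7318]
shift [ 0.0001  0.0013 -0.0001] rot [ 0.0362  0.032  -0.1233]
top0 ((-0.06505567773447751, 0.05117821759188601), 0.8952452609274122)
scene0 ((-0.007620224962650468, 0.03531278555420414), 0.9831046579060732)
[(np.int32(14), array([206.5   , 221.7857]))]
[(np.int32(24), array([429.875 , 161.6667]))]
[[206.1786 221.6342]] [[430.3934 161.5535]]
```

```bash
python3 -c "
from station import *
print(hand_in())"
```

```text
the job is handed in; nothing more can be done
None
```

The blue stone is pressed home (about 19 N, no further travel), and the stick is held by its handle with the stone about 100 mm in front of the lens and facing it, to within about 2–3 mm and 1° by my measurements. The inspection camera had not moved, and I handed the job in at 15.4 s; no verdict came back.

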